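Show the apprentice the ring-flattening job

TASK

Show the apprentice the ring-flattening job by pointing straight down with the fingertips, touching nothing: first at the middle of the hammer's steel head, then at the middle of the steel block, then at the middle of the black lid on the small pot. Each time stay 2 seconds with the fingertips 2 to 3 cm above the spot; keep high in between and point at nothing else. Finish with the hand raised at least 10 cm above the pot and everything left where it lies.

Things in the scene. Friction and masses are not known exactly. Their poses are not given: they have to be found in the camera images.
- chasing_hammer: loose chasing hammer lying flat on the bench, wooden handle and polished steel head, 187 mm long, 77 mm across the head, 25 mm tall at the head; origin on the bench under the middle of its length, z up; its y axis runs along the handle away from the head (head centre at y = -77 mm, handle end at y = +93 mm), its x axis along the head. Any yaw.
- hammer_head (a point): centre of the upper side of the hammer's steel head, 25 mm above the bench; the head is 77 mm by 25 mm there, its long side across the handle. The spot to point at.
- steel_block: loose square grey steel bench block, 75 x 75 x 16 mm; origin at the centre of its underside, z up
- block_top (a point): centre of the steel block's upper face, 16 mm above the bench. The spot to point at.
- screw_pot: small loose pot with a translucent white body and a black lid, 45 mm across, 35 mm tall; origin at the centre of its underside, z up. One of three pots that swap places.
- black_lid (a point): centre of the black lid's top, 35 mm above the bench. The spot to point at.
- flux_pot: bystander: small white pot with a white lid and orange band, 49 mm across, 32 mm tall; origin at the centre of its underside
- burn_gel: bystander: blue and white jar with a white lid, 38 mm across, 66 mm tall; origin at the centre of its underside. It is the tallest thing among the work.
- wax_block: bystander: orange-brown wax block, 32 x 50 x 14 mm; origin at the centre of its underside
There are look-alikes about, which are no part of the job. Leave any green look-alike of the steel_block alone. There is more than one size of the screw_pot; the one meant has the size given above.

How it is judged:
By the outcome, as a careful person would: the job done as asked, in the order asked, and still so for the second after the job is handed in, with the robot touching nothing.
It also fails if it takes over 51 s, if anything falls off the work surface, if the arm or the gripper's body presses on something with over 40 N, if the wrist force passes 120 N, or if a joint passes its speed limit or range.

ROBOT

A 6-joint arm with a two-finger parallel gripper is mounted at the origin on a cart in front of the work surface, level with it; the furniture and walls round the work are solid. World frame = base frame: x ahead of the robot, y to its left, z up, the work surface at z = 0. Lengths are in m, angles in rad, forces in N, time in s.
With the tool pointing down it reaches from about 0.3 to 0.875 m from the base axis. Payload 6.4 kg.
Tool frame: the origin (TCP) lies between the finger pads, 19 mm behind the fingertips; this is the grasp point; z points along the fingers, y is the line along which they close (so a half turn about z gives the same grasp; the last joint's range is limited). The gripper opens to 85 mm and grips with 20 to 120 N. Pads are 22 mm wide; open, the fingers measure 114 mm over their backs; the gripper's body (76 mm by 85 mm) begins 54 mm behind the grasp point. The pads swing forward as they close: fully open they stand 13 mm farther back than shut.
Start: joints at [0.945, 0.181, 1.607, -0, 1.354, -0.206], TCP at [0.234, 0.525, 0.25] pointing down, gripper open.
Joint ranges: [-2.99, 2.99], [-0.89, 2.07], [0.3, 2.58], [-1.14, 4.28], [0, 2.63], [-3.12, 3.12]. Speed limits (rad/s): [2.57, 2.57, 3.01, 3.14, 3.14, 3.14].

INTERFACE

Orientations are given as a rotation vector (axis times angle).
In Python, from station import arm gives the robot as it stands.
- The arm moves only by the tool drive_tool, never from a script. Its argument "steps" is a list that holds one entry, the list of rows, each a list of 7 numbers: the finger opening in m, from 0 to 0.0854, then the shift along the tool's x, y, z in m, then the turn, a rotation vector about the tool's x, y, z in degrees. A call has 1 to 8 rows; each row shifts and turns the commanded pose from where the row before left it, along the tool's axes as they then stand; what a row does not reach is not made up. A row lasts 1/10 s, in which the tool goes at most 50 mm and 8.59 degrees, less where a joint would pass 70% of its speed; a pose out of reach is approached as far as the arm can. A call with a gripper value outside its range is refused whole. The fingers move at their own pace and stop on an object; "force" is the grip in N (left out, the last holds). Time passes only in rows, so rows that do not move let the fingers close. It gives the time, the measured TCP pose, the force, the opening and the grip force at its end, in the units of the state.
- arm.sense(): the state, without advancing time (a new reading comes with each control period).
- arm.camera(name): name is "scene" or "top" or "wrist"; returns the picture (420x560x3 uint8, blue, green, red); there is no depth.
- arm.calibration(name): a dict with "fovy" (degrees; the focal length in pixels is half the picture's height over the tangent of half this angle, whatever the lens; pixels are square), "cx", "cy" (the principal point, pixels), "D" ([k1, k2, p1, p2, k3] as OpenCV has them; the pictures are not rectified), "R" (3x3) and "t" (3): a world point X has camera coordinates R X + t; the wrist camera has in their place "hand_eye" (4x4, takes a point from camera to tool coordinates, whose origin is the TCP and whose axes are the flange's). Camera axes: x right, y down, z forward; pixel columns grow to the right and rows downward; lengths in m; the calibration is good to about 2 mm. A picture is of the moment at which its call begins: read the wrist's pose just before it. calibration takes no time and is no camera call.
- arm.finish_job(): hands the job in; it is judged then, once.
The state is a dict: "time": time; "q": joint angles; "qd": joint speeds; "joint_efforts": joint torques, N m; "eef_pos": TCP position; "ee_rot": TCP orientation; "force": force on the tool from outside, world axes, zero at the start; "torque": the same for the moment, N m; "finger_gap": opening from 0.0 (shut) to 1.0 (fully open); "finger_force": force on a finger pad.
Only numpy, scipy, OpenCV 4.12 (cv2) and the standard library are available. Lean on these libraries where they do the work, as an engineer would, in place of code of your own. Each camera call takes 0.05 s, during which the arm holds its last target. There are 200 camera calls.

## Working session

There is one attempt and no reset: what is moved stays moved. The work goes in short steps, Python scripts to look and compute and a tool call to move; the robot and the scene stay as the last step left them, time stands still between calls to the robot, and variables do not carry over. Pictures are saved under pics/ and viewed, at most 10 in all, crops included, and the job is handed in when it is done.

Besides the shell and the picture viewer there is one more tool, called after "Request:" by a JSON object that holds its "name" and its "arguments". drive_tool: Moves the arm, as the interface text tells. Its arguments: {"type":"object","properties":{"steps":{"type":"array"},"force":{"type":"number"}},"required":["steps"]}

```bash
mkdir -p pics
python3 - <<'E'
from station import arm
import cv2
for n in("top","scene"):
    cv2.imwrite(f"pics/{n}0.png",arm.camera(n))
s=arm.sense();print(s["time"],s["eef_pos"],s["ee_rot"],s["finger_gap"])
for n in("top","scene"):print(arm.calibration(n))
E
```

```text
0.1 [0.23405677 0.52468709 0.24917614] [-6.54472965e-01 -3.07200564e+00  2.34663638e-03] 0.9985648318515528
{'fovy': 55.36528450454697, 'cx': 280.3290319542224, 'cy': 212.7801530758669, 'D': array([-0.09332806,  0.        ,  0.        ,  0.        ,  0.        ]), 'R': array([[ 0.02334793, -0.99967084, -0.01063397],
       [-0.99195536, -0.02184135, -0.12468968],
       [ 0.12441638,  0.01345967, -0.9921388 ]]), 't': array([-0.10041405,  0.5366709 ,  0.9737383 ])}
{'fovy': 50.54252953491266, 'cx': 270.6122482114786, 'cy': 216.93784320664076, 'D': array([-0.02731658,  0.        ,  0.        ,  0.        ,  0.        ]), 'R': array([[ 0.58909932, -0.80799404,  0.01037411],
       [-0.44543495, -0.33541964, -0.83010926],
       [ 0.67420301,  0.48439581, -0.55750426]]), 't': array([-0.39639359,  0.24943993,  0.57115567])}
```

View pics/top0.png

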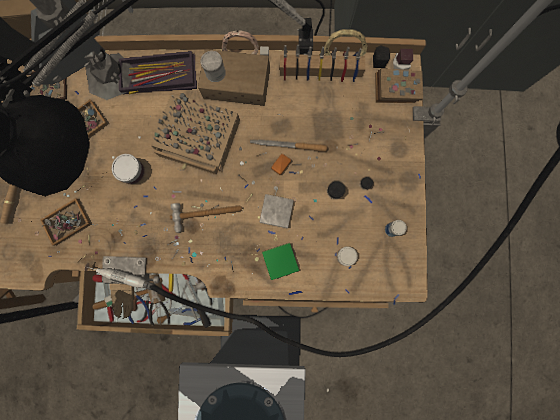

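View pics/scene0.png

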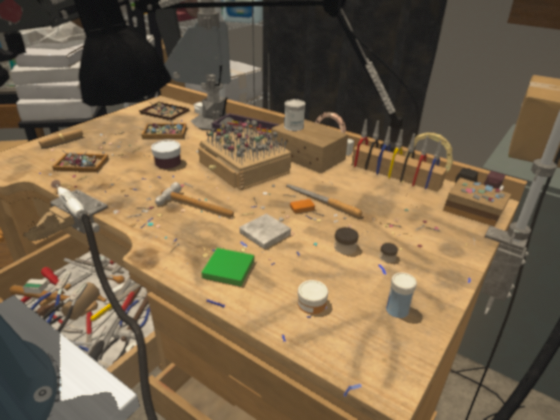

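The top picture shows the hammer head at (178,217), the grey block at (277,211) and its green look-alike at (281,261). Black-lidded pots are at (336,190) and (367,183). Other pots are the white-lidded ones at (347,256) and (126,168) and the gel at (398,228). I'll measure sizes in enlarged crops.

```bash
cat > h.py <<'E'
from station import arm
import cv2, numpy as np
def K(c): f=210/np.tan(np.radians(c["fovy"]/2)); return np.array([[f,0,c["cx"]],[0,f,c["cy"]],[0,0,1]])
def pix2w(n,uv,z):
    c=arm.calibration(n); p=cv2.undistortPoints(np.float64([[uv]]),K(c),c["D"])[0,0]
    d=c["R"].T@[*p,1]; o=-c["R"].T@c["t"]; return (o+d*(z-o[2])/d[2])[:2]
def w2pix(n,X):
    c=arm.calibration(n); return cv2.projectPoints(np.float64([X]),cv2.Rodrigues(c["R"])[0],c["t"],K(c),c["D"])[0][0,0]
E
python3 - <<'E'
from h import *
im=cv2.imread("pics/top0.png");sc=cv2.imread("pics/scene0.png")
a=cv2.resize(im[160:280,160:260],None,fx=4,fy=4,interpolation=3)
b=cv2.resize(im[160:280,320:420],None,fx=4,fy=4,interpolation=3)
cv2.imwrite("pics/c1.png",np.hstack([a,b]))
cv2.imwrite("pics/c2.png",cv2.resize(sc[210:330,280:430],None,fx=5,fy=5,interpolation=3))
print("tcp pix",w2pix("top",[.234,.525,.25]),w2pix("scene",[.234,.525,.25]))
for n,u,z in(("head",(178,217),.025),("block",(277,211),.016),("potL",(336,190),.035),("potS",(367,183),.03),("wp",(126,168),.04)):
    w=pix2w("top",u,z);print(n,w,w2pix("scene",[*w,z]))
print("mm/px",pix2w("top",(336,190),.035)-pix2w("top",(337,191),.035))
print(arm.calibration("wrist"))
E
```

```text
tcp pix [-22.71522981 340.29777721] [-80.78291502  93.76210546]
head [0.52320215 0.17303191] [168.83505713 189.04776936]
block [ 0.54535313 -0.07935576] [265.20257619 226.84574444]
potL [ 0.59973782 -0.22770422] [344.85553988 232.50483174]
potS [ 0.62068485 -0.30765199] [388.15706965 244.55586022]
wp [0.64578578 0.31325652] [165.64054437 147.97715457]
mm/px [0.00251127 0.00254597]
{'fovy': 71.0946996588622, 'cx': 280.43947944320297, 'cy': 205.7370730427973, 'D': array([-0.01241476,  0.        ,  0.        ,  0.        ,  0.        ]), 'hand_eye': array([[ 9.46570915e-04, -9.51557044e-01, -3.07470804e-01,
         7.87435552e-02],
       [ 9.99999389e-01,  1.07611593e-03, -2.51781157e-04,
         2.17563866e-03],
       [ 5.70458363e-04, -3.07470378e-01,  9.51557482e-01,
        -1.23328049e-01],
       [ 0.00000000e+00,  0.00000000e+00,  0.00000000e+00,
         1.00000000e+00]])}
```

View pics/c1.png

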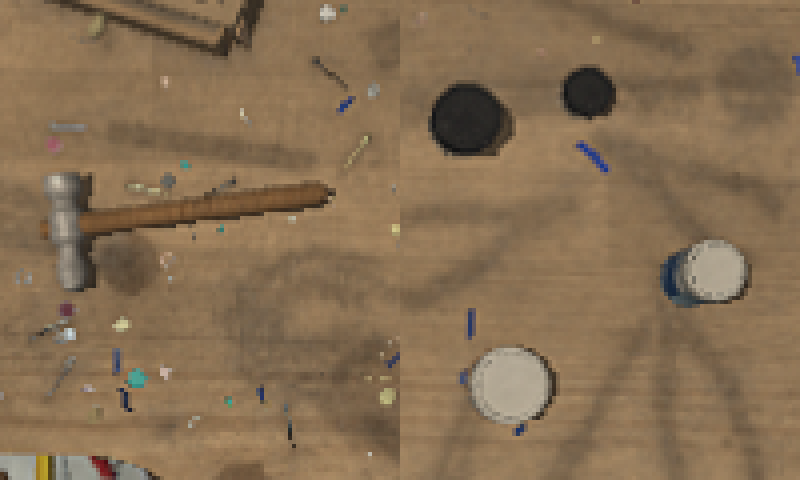

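View pics/c2.png

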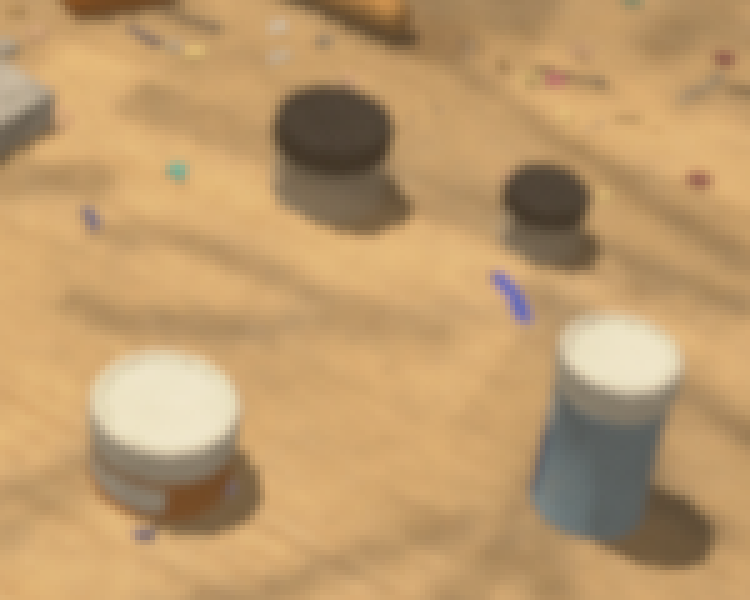

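The larger black-lidded pot at (336.5,189.5) is about 18 px wide, roughly 45 mm, with a translucent body: this is the right one. The small look-alike at (367,183) is about 33 mm, and the flux pot and gel have white lids. The hammer head's centre is near (177,217). Next I check for lamp clearance and work out the deltas.

```bash
cat >> h.py <<'E'
from scipy.spatial.transform import Rotation as Ro
def delta(X):
    s=arm.sense(); R=Ro.from_rotvec(s["ee_rot"]).as_matrix()
    print("t",round(s["time"],2),"p",s["eef_pos"].round(4),"tilt z",R[:,2].round(4),"gap",round(s["finger_gap"],3),"d tool mm",(R.T@(np.array(X)-s["eef_pos"])*1e3).round(1))
E
python3 - <<'E'
from h import *
im=cv2.imread("pics/top0.png").astype(int)
m=(im.max(2)<60).astype(np.uint8); n,l,st,c=cv2.connectedComponentsWithStats(m[175:205,320:380].copy())
print(st,c+[320,175])
g=im[195:230,258:298]; 
for nm,u,z in(("head",(176.9,216.6),.025),("block",(277,211),.016),("lid",(336.3,189.5),.035)):
    w=pix2w("top",u,z);print(nm,w.round(4),w2pix("scene",[*w,z]))
def tri(a,b):
    P=[];q=[]
    for nme,u in(("top",a),("scene",b)):
        c=arm.calibration(nme);P.append(np.c_[c["R"],c["t"]]);q.append(cv2.undistortPoints(np.float64([[u]]),K(c),c["D"])[0,0])
    X=cv2.triangulatePoints(P[0],P[1],q[0],q[1])[:,0];return X[:3]/X[3]
print("lamp",tri((40,145),(122,65)))
delta([.45,.25,.2]);delta([.523,.175,.18])
cv2.imwrite("pics/c3.png",np.hstack([cv2.resize(cv2.imread("pics/top0.png")[190:235,255:300],None,fx=9,fy=9,interpolation=3),cv2.resize(cv2.imread("pics/scene0.png")[175:220,150:190],None,fx=9,fy=9,interpolation=3)]))
E
```

```text
[[   0    0   60   30 1417]
 [  41    2   13   13  131]
 [   8    6   18   18  252]] [[350.24629499 190.1037403 ]
 [366.77862595 182.94656489]
 [336.32142857 189.51190476]]
head [0.5242 0.1759] [168.25187717 188.47924176]
block [ 0.5454 -0.0794] [265.20257619 226.84574444]
lid [ 0.601  -0.2285] [345.53304278 232.32337412]
lamp [0.64835876 0.43542542 0.22864509]
t 0.1 p [0.2341 0.5247 0.2492] tilt z [-9.0e-04 -1.3e-03 -1.0e+00] gap 0.999 d tool mm [-309.2 -162.7   49.3]
t 0.1 p [0.2341 0.5247 0.2492] tilt z [-9.0e-04 -1.3e-03 -1.0e+00] gap 0.999 d tool mm [-406.4 -201.4   69.4]
```

View pics/c3.png

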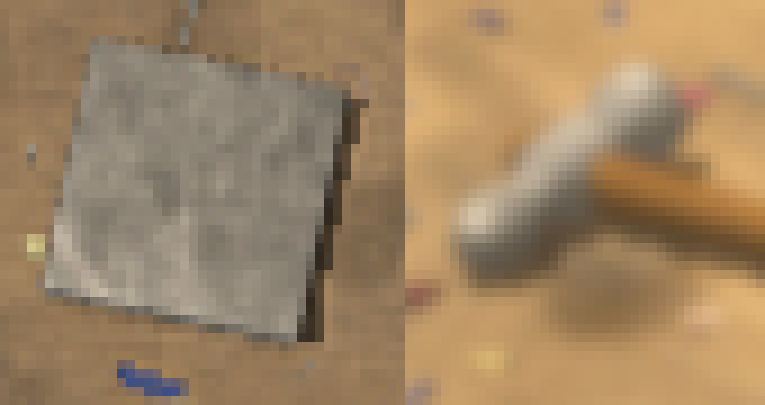

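The block's top centre is at about (276.4,210.7). The hammer estimate agrees in both views. The lamp stands clear of the path, at (0.65,0.44).

Request:
{"name": "drive_tool", "arguments": {"steps": [[[0,-30,-15,4,0,0,0]]]}}

```text
time: 0.2
eef_pos: [0.2637, 0.4893, 0.2444]
ee_rot: [-0.646, -3.074, -0.004]
force: [1.7, 0.2, -0.5]
finger_gap: 0.856
finger_force: 0.0
```

That row was in mm where the interface wants metres. It was clipped to one safe step in the right direction, so I continue in metres.

Request:
{"name": "drive_tool", "arguments": {"steps": [[[0,-0.04,-0.02,0.004,0,0,0],[0,-0.04,-0.02,0.004,0,0,0],[0,-0.04,-0.02,0.004,0,0,0],[0,-0.04,-0.02,0.004,0,0,0],[0,-0.04,-0.02,0.004,0,0,0],[0,-0.04,-0.02,0.004,0,0,0],[0,0,0,0,0,0,0],[0,0,0,0,0,0,0]]]}}

```text
time: 1.0
eef_pos: [0.4363, 0.2785, 0.2196]
ee_rot: [-0.659, -3.07, 0.001]
force: [0.3, -0.5, -0.5]
finger_gap: -0.001
finger_force: 0.0
```

Run:
```python
from h import *
delta([.524,.175,.17])
a=arm.camera("wrist");b=arm.camera("scene")
cv2.imwrite("pics/w1.png",a); cv2.imwrite("pics/s1.png",b)
s=arm.sense();R=Ro.from_rotvec(s["ee_rot"]).as_matrix()
for d in(0,.006,.019,.032):print(d,w2pix("scene",s["eef_pos"]+R[:,2]*d).round(1))
cv2.imwrite("pics/ws1.png",np.hstack([cv2.resize(a,(400,300)),cv2.resize(b,(400,300))]))
```

```text
t 1.0 p [0.4363 0.2785 0.2196] tilt z [-1.3e-03 -1.0e-04 -1.0e+00] gap -0.001 d tool mm [-122.5  -58.4   49.4]
0 [ 87.4 105.7]
0.006 [ 88.1 108.6]
0.019 [ 89.4 114.8]
0.032 [ 90.8 121. ]
```

View pics/ws1.png

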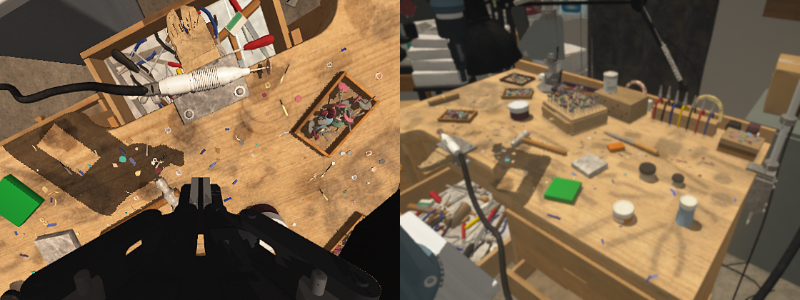

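The wrist view shows the closed fingertips at about (280,250) in full-size pixels, with the hammer head just behind them. The gripper's shadow falls on the bench. Next I move above the head and check the tip length.

Request:
{"name": "drive_tool", "arguments": {"steps": [[[0,-0.04,-0.02,0.01,0,0,0],[0,-0.04,-0.02,0.01,0,0,0],[0,-0.03,-0.01,0.01,0,0,0],[0,-0.012,-0.008,0.01,0,0,0],[0,0,0,0,0,0,0]]]}}

```text
time: 1.6
eef_pos: [0.523, 0.1765, 0.1784]
ee_rot: [-0.655, -3.069, 0.002]
force: [-0.6, -0.6, -0.4]
finger_gap: -0.002
finger_force: 0.0
```

Run:
```python
from h import *
delta([.524,.175,.069])
a=arm.camera("wrist");b=arm.camera("scene")
s=arm.sense();R=Ro.from_rotvec(s["ee_rot"]).as_matrix()
for d in(0,.006,.019,.032):print(d,w2pix("scene",s["eef_pos"]+R[:,2]*d).round(1))
c=arm.calibration("wrist");T=np.linalg.inv(c["hand_eye"])
def tw(p): return cv2.projectPoints(np.float64([p]),cv2.Rodrigues(T[:3,:3])[0],T[:3,3],K(c),c["D"])[0][0,0].round(1)
for d in(.006,.019,.032):print(d,tw((.011,0,d)),tw((-.011,0,d)))
h=R.T@(np.array([.524,.175,.025])-s["eef_pos"]);print("head wrist",tw(h))
wa=a[140:340,180:380];sb=b[60:210,100:250]
cv2.imwrite("pics/ws2.png",np.hstack([cv2.resize(wa,(400,400),interpolation=3),cv2.resize(sb,(400,400),interpolation=3)]))
```

```text
t 1.6 p [0.523  0.1765 0.1784] tilt z [-3.2e-03 -3.0e-04 -1.0e+00] gap -0.002 d tool mm [ -1.9  -0.7 109.4]
0 [158.2 123.2]
0.006 [158.6 125.9]
0.019 [159.4 131.8]
0.032 [160.2 137.7]
0.006 [276.  256.2] [276.2 294.6]
0.019 [276.4 244.7] [276.5 280.7]
0.032 [276.7 234.8] [276.8 268.8]
head wrist [276.2 197.6]
```

View pics/ws2.png

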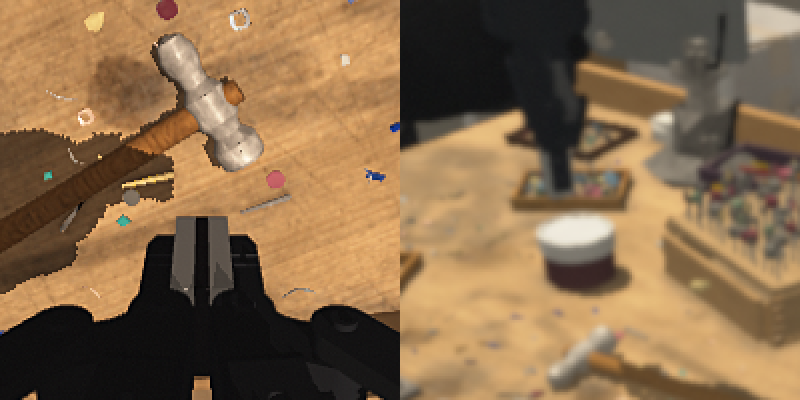

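The closed tips show at (282,248) in the wrist view and (160,131) in the scene view. Both match tips 19 mm beyond the TCP. The head's middle is at (283.5,190) in the wrist view, so I cross-check the position.

```bash
cat >> h.py <<'E'
def wpix2w(uv,z):
    s=arm.sense();R=Ro.from_rotvec(s["ee_rot"]).as_matrix()
    c=arm.calibration("wrist");p=cv2.undistortPoints(np.float64([[uv]]),K(c),c["D"])[0,0];H=c["hand_eye"]
    d=R@H[:3,:3]@[*p,1];o=s["eef_pos"]+R@H[:3,3];return (o+d*(z-o[2])/d[2])[:2]
E
python3 - <<'E'
from h import *
for z in(.0125,.025):print(z,pix2w("top",(176.9,216.6),z),pix2w("scene",(168,194),z),wpix2w((283.5,190),z))
delta([.522,.179,.069])
E
```

```text
0.0125 [0.52553863 0.17938998] [0.52072897 0.17519254] [0.52288443 0.18347866]
0.025 [0.52416544 0.17594253] [0.50716333 0.15854974] [0.51982678 0.18470032]
t 1.7 p [0.5226 0.1779 0.1798] tilt z [-1.6e-03  4.0e-04 -1.0e+00] gap 0.0 d tool mm [  0.8   0.7 110.8]
```

The three views agree on (0.523,0.179). I now lower and hold.

Request:
{"name": "drive_tool", "arguments": {"steps": [[[0,0,0,0.03,0,0,0],[0,0,0,0.03,0,0,0],[0,0,0,0.03,0,0,0],[0,0.001,0.001,0.015,0,0,0],[0,0,0,0.005,0,0,0],[0,0,0,0,0,0,0],[0,0,0,0,0,0,0]]]}}

```text
time: 2.4
eef_pos: [0.5244, 0.1785, 0.0716]
ee_rot: [0.653, 3.07, 0.001]
force: [-0.2, -0.5, -0.2]
finger_gap: -0.004
finger_force: 0.0
```

Run:
```python
from h import *
delta([.523,.179,.069])
b=arm.camera("scene");a=arm.camera("wrist")
cv2.imwrite("pics/ws3.png",np.hstack([cv2.resize(a[140:340,180:380],(400,400),interpolation=3),cv2.resize(b[120:220,120:220],(400,400),interpolation=3)]))
```

```text
t 2.4 p [0.5244 0.1785 0.0716] tilt z [ 2.5e-03  3.0e-04 -1.0e+00] gap -0.004 d tool mm [ 1.5 -0.1  2.6]
```

View pics/ws3.png

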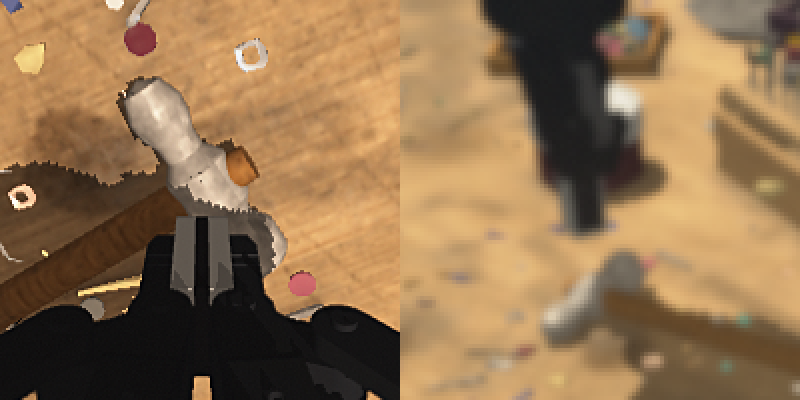

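The tips sit above the middle of the head, about 25 mm up in the scene view. I nudge slightly and hold.

Request:
{"name": "drive_tool", "arguments": {"steps": [[[0,0.001,0,0.002,0,0,0],[0,0,0,0,0,0,0],[0,0,0,0,0,0,0],[0,0,0,0,0,0,0],[0,0,0,0,0,0,0],[0,0,0,0,0,0,0],[0,0,0,0,0,0,0],[0,0,0,0,0,0,0]]]}}

```text
time: 3.3
eef_pos: [0.5224, 0.1784, 0.068]
ee_rot: [-0.655, -3.073, 0.0]
force: [0.3, -0.2, 0.4]
finger_gap: 0.004
finger_force: 0.0
```

Request:
{"name": "drive_tool", "arguments": {"steps": [[[0,0,0,0,0,0,0],[0,0,0,0,0,0,0],[0,0,0,0,0,0,0],[0,0,0,0,0,0,0],[0,0,0,0,0,0,0],[0,0,0,0,0,0,0],[0,0,0,0,0,0,0],[0,0,0,0,0,0,0]]]}}

```text
time: 4.1
eef_pos: [0.5224, 0.1783, 0.0681]
ee_rot: [-0.655, -3.073, 0.0]
force: [0.5, 0.3, 0.2]
finger_gap: -0.003
finger_force: 0.0
```

Request:
{"name": "drive_tool", "arguments": {"steps": [[[0,0,0,0,0,0,0],[0,0,0,0,0,0,0],[0,0,0,0,0,0,0],[0,0,0,0,0,0,0],[0,0,0,0,0,0,0],[0,0,0,0,0,0,0],[0,0,0,0,0,0,0],[0,0,0,0,0,0,0]]]}}

```text
time: 4.9
eef_pos: [0.5224, 0.1784, 0.0681]
ee_rot: [-0.655, -3.073, 0.0]
force: [-0.4, 0.3, -0.1]
finger_gap: -0.0
finger_force: 0.0
```

Request:
{"name": "drive_tool", "arguments": {"steps": [[[0,0,0,-0.03,0,0,0],[0,0,0,-0.03,0,0,0],[0,0,0,-0.03,0,0,0],[0,0,0,-0.03,0,0,0],[0,0,0,-0.01,0,0,0],[0,0,0,0,0,0,0]]]}}

```text
time: 5.5
eef_pos: [0.5235, 0.1785, 0.1996]
ee_rot: [0.654, 3.069, 0.002]
force: [-0.9, -0.2, -0.5]
finger_gap: -0.001
finger_force: 0.0
```

Run:
```python
from h import *
w=pix2w("top",(276.4,210.7),.016);print(w,w2pix("scene",[*w,.016]))
delta([*w,.2]);delta([.601,-.2285,.2])
```

```text
[ 0.54609367 -0.07780093] [264.80155367 226.40762142]
t 5.5 p [0.5235 0.1785 0.1996] tilt z [ 3.6e-03  4.0e-04 -1.0e+00] gap -0.001 d tool mm [-125.1 -224.8   -0.4]
t 5.5 p [0.5235 0.1785 0.1996] tilt z [ 3.6e-03  4.0e-04 -1.0e+00] gap -0.001 d tool mm [-2.366e+02 -3.401e+02 -3.000e-01]
```

The hold lasted 2.4 s. Next is the block.

Request:
{"name": "drive_tool", "arguments": {"steps": [[[0,-0.018,-0.032,0,0,0,0],[0,-0.018,-0.032,0,0,0,0],[0,-0.018,-0.032,0,0,0,0],[0,-0.018,-0.032,0,0,0,0],[0,-0.018,-0.032,0,0,0,0],[0,-0.018,-0.032,0,0,0,0],[0,-0.017,-0.033,0,0,0,0],[0,0,0,0,0,0,0]]]}}

```text
time: 6.3
eef_pos: [0.5441, -0.0819, 0.1959]
ee_rot: [-0.661, -3.069, 0.001]
force: [-0.8, 0.8, -0.2]
finger_gap: -0.002
finger_force: 0.0
```

Request:
{"name": "drive_tool", "arguments": {"steps": [[[0,0,0,0,0,0,0],[0,0,0,0,0,0,0]]]}}

```text
time: 6.5
eef_pos: [0.5441, -0.077, 0.1967]
ee_rot: [-0.653, -3.07, -0.001]
force: [0.3, 1.0, -0.3]
finger_gap: -0.0
finger_force: 0.0
```

Run:
```python
from h import *
delta([.546,-.078,.06])
a=arm.camera("wrist");b=arm.camera("scene")
cv2.imwrite("pics/ws4.png",np.hstack([cv2.resize(a,(400,300)),cv2.resize(b[125:275,165:365],(400,300),interpolation=3)]))
```

```text
t 6.5 p [ 0.5441 -0.077   0.1967] tilt z [-0.0023  0.0013 -1.    ] gap -0.0 d tool mm [ -2.5  -0.2 136.6]
```

View pics/ws4.png

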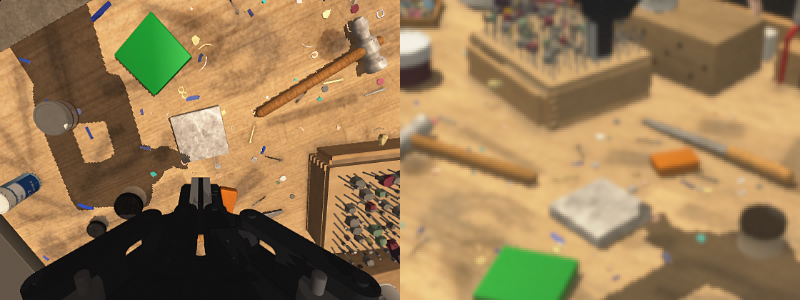

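The wrist view shows the grey block at about (279,188), straight ahead of the fingers, with the green one well clear at (215,74). I lower over the block.

Request:
{"name": "drive_tool", "arguments": {"steps": [[[0,-0.001,0,0.03,0,0,0],[0,-0.001,0,0.03,0,0,0],[0,0,0,0.03,0,0,0],[0,0,0,0.03,0,0,0],[0,0,0,0.012,0,0,0],[0,0,0,0.004,0,0,0],[0,0,0,0,0,0,0],[0,0,0,0,0,0,0]]]}}

```text
time: 7.4
eef_pos: [0.5479, -0.079, 0.0636]
ee_rot: [0.653, 3.07, -0.001]
force: [-0.4, 1.0, 0.5]
finger_gap: 0.003
finger_force: 0.0
```

Run:
```python
from h import *
delta([.546,-.078,.06])
a=arm.camera("wrist");print(wpix2w((279,187.6),.016))
```

```text
t 7.4 p [ 0.5479 -0.079   0.0636] tilt z [ 2.5e-03 -9.0e-04 -1.0e+00] gap 0.003 d tool mm [2.2 0.2 3.6]
[ 0.51667274 -0.06382157]
```

Request:
{"name": "drive_tool", "arguments": {"steps": [[[0,0.001,0,0.002,0,0,0],[0,0,0,0,0,0,0],[0,0,0,0,0,0,0],[0,0,0,0,0,0,0],[0,0,0,0,0,0,0],[0,0,0,0,0,0,0],[0,0,0,0,0,0,0],[0,0,0,0,0,0,0]]]}}

```text
time: 8.25
eef_pos: [0.5458, -0.0785, 0.06]
ee_rot: [-0.655, -3.073, 0.0]
force: [0.5, 0.1, 0.3]
finger_gap: -0.003
finger_force: 0.0
```

Request:
{"name": "drive_tool", "arguments": {"steps": [[[0,0,0,0,0,0,0],[0,0,0,0,0,0,0],[0,0,0,0,0,0,0],[0,0,0,0,0,0,0],[0,0,0,0,0,0,0],[0,0,0,0,0,0,0],[0,0,0,0,0,0,0],[0,0,0,0,0,0,0]]]}}

```text
time: 9.05
eef_pos: [0.5458, -0.0785, 0.0601]
ee_rot: [0.655, 3.073, -0.0]
force: [0.1, 0.1, 0.5]
finger_gap: -0.002
finger_force: 0.0
```

Request:
{"name": "drive_tool", "arguments": {"steps": [[[0,0,0,0,0,0,0],[0,0,0,0,0,0,0],[0,0,0,0,0,0,0],[0,0,0,0,0,0,0],[0,0,0,0,0,0,0],[0,0,0,0,0,0,0],[0,0,0,0,0,0,0],[0,0,0,0,0,0,0]]]}}

```text
time: 9.85
eef_pos: [0.5458, -0.0785, 0.0601]
ee_rot: [-0.655, -3.073, 0.0]
force: [-0.0, -0.0, -0.3]
finger_gap: 0.004
finger_force: 0.0
```

Request:
{"name": "drive_tool", "arguments": {"steps": [[[0,0,0,-0.03,0,0,0],[0,0,0,-0.03,0,0,0],[0,0,0,-0.03,0,0,0],[0,0,0,-0.03,0,0,0],[0,0,0,-0.02,0,0,0],[0,0,0,0,0,0,0],[0,0,0,0,0,0,0]]]}}

```text
time: 10.55
eef_pos: [0.5458, -0.0784, 0.2]
ee_rot: [0.654, 3.072, -0.0]
force: [0.3, -0.5, 0.3]
finger_gap: -0.001
finger_force: 0.0
```

Run:
```python
from h import *
delta([.601,-.2285,.2])
```

```text
t 10.55 p [ 0.5458 -0.0784  0.2   ] tilt z [ 4.e-04 -2.e-04 -1.e+00] gap -0.001 d tool mm [-111.6 -114.5    0. ]
```

Now the pot.

Request:
{"name": "drive_tool", "arguments": {"steps": [[[0,-0.028,-0.028,0,0,0,0],[0,-0.028,-0.029,0,0,0,0],[0,-0.028,-0.029,0,0,0,0],[0,-0.028,-0.029,0,0,0,0],[0,0,0,0,0,0,0],[0,0,0,0,0,0,0],[0,0,0,0,0,0,0]]]}}

```text
time: 11.25
eef_pos: [0.6003, -0.2278, 0.1984]
ee_rot: [-0.653, -3.07, -0.002]
force: [-0.1, 0.7, 0.4]
finger_gap: 0.001
finger_force: 0.0
```

Run:
```python
from h import *
delta([.601,-.2285,.079])
a=arm.camera("wrist");b=arm.camera("scene")
cv2.imwrite("pics/ws5.png",np.hstack([cv2.resize(a,(400,300)),cv2.resize(b[125:275,245:445],(400,300),interpolation=3)]))
```

```text
t 11.25 p [ 0.6003 -0.2278  0.1984] tilt z [-0.0025  0.0019 -1.    ] gap 0.001 d tool mm [ -1.3  -0.4 119.4]
```

View pics/ws5.png

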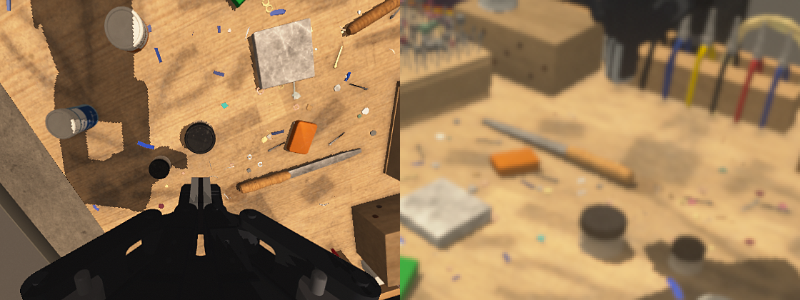

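The large black lid is at wrist pixel (280,190), straight under the pointing line. The small look-alike is to the left at (223,235). I lower over the large lid.

Request:
{"name": "drive_tool", "arguments": {"steps": [[[0,0,0,0.03,0,0,0],[0,0,0,0.03,0,0,0],[0,0,0,0.03,0,0,0],[0,0,0,0.02,0,0,0],[0,0,0,0.01,0,0,0],[0,0,0,0,0,0,0],[0,0,0,0,0,0,0],[0,0,0,0,0,0,0]]]}}

```text
time: 12.15
eef_pos: [0.6022, -0.2295, 0.0819]
ee_rot: [0.654, 3.07, -0.001]
force: [0.7, 0.1, 0.9]
finger_gap: -0.001
finger_force: 0.0
```

Request:
{"name": "drive_tool", "arguments": {"steps": [[[0,0,0,0,0,0,0],[0,0,0,0,0,0,0]]]}}

```text
time: 12.35
eef_pos: [0.6017, -0.2294, 0.0811]
ee_rot: [0.654, 3.071, -0.001]
force: [0.1, -0.2, -0.2]
finger_gap: -0.003
finger_force: 0.0
```

Run:
```python
from h import *
delta([.601,-.2285,.079])
```

```text
t 12.35 p [ 0.6017 -0.2294  0.0811] tilt z [ 1.4e-03 -8.0e-04 -1.0e+00] gap -0.003 d tool mm [1.  0.5 2.1]
```

Request:
{"name": "drive_tool", "arguments": {"steps": [[[0,0.001,0,0.001,0,0,0],[0,0,0,0,0,0,0],[0,0,0,0,0,0,0],[0,0,0,0,0,0,0],[0,0,0,0,0,0,0],[0,0,0,0,0,0,0],[0,0,0,0,0,0,0],[0,0,0,0,0,0,0]]]}}

```text
time: 13.15
eef_pos: [0.6003, -0.2287, 0.0791]
ee_rot: [-0.655, -3.073, 0.0]
force: [-0.1, 0.4, -0.1]
finger_gap: -0.002
finger_force: 0.0
```

Request:
{"name": "drive_tool", "arguments": {"steps": [[[0,0,0,0,0,0,0],[0,0,0,0,0,0,0],[0,0,0,0,0,0,0],[0,0,0,0,0,0,0],[0,0,0,0,0,0,0],[0,0,0,0,0,0,0],[0,0,0,0,0,0,0],[0,0,0,0,0,0,0]]]}}

```text
time: 13.95
eef_pos: [0.6003, -0.2287, 0.0791]
ee_rot: [-0.655, -3.073, 0.0]
force: [-0.2, 0.2, -0.0]
finger_gap: 0.0
finger_force: 0.0
```

Request:
{"name": "drive_tool", "arguments": {"steps": [[[0,0,0,0,0,0,0],[0,0,0,0,0,0,0],[0,0,0,0,0,0,0],[0,0,0,0,0,0,0],[0,0,0,0,0,0,0],[0,0,0,0,0,0,0],[0,0,0,0,0,0,0],[0,0,0,0,0,0,0]]]}}

```text
time: 14.75
eef_pos: [0.6003, -0.2287, 0.0791]
ee_rot: [0.655, 3.073, -0.0]
force: [0.8, -0.1, 0.6]
finger_gap: -0.001
finger_force: 0.0
```

Request:
{"name": "drive_tool", "arguments": {"steps": [[[0,0,0,-0.03,0,0,0],[0,0,0,-0.03,0,0,0],[0,0,0,-0.03,0,0,0],[0,0,0,-0.03,0,0,0],[0,0,0,-0.03,0,0,0],[0,0,0,0,0,0,0],[0,0,0,0,0,0,0],[0,0,0,0,0,0,0]]]}}

```text
time: 15.55
eef_pos: [0.5996, -0.2283, 0.2275]
ee_rot: [-0.654, -3.07, -0.001]
force: [-0.2, 0.7, -0.5]
finger_gap: -0.005
finger_force: 0.0
```

Request:
{"name": "drive_tool", "arguments": {"steps": [[[0,0,0,0,0,0,0],[0,0,0,0,0,0,0],[0,0,0,0,0,0,0],[0,0,0,0,0,0,0]]]}}

```text
time: 15.95
eef_pos: [0.6002, -0.2286, 0.2286]
ee_rot: [-0.654, -3.072, -0.0]
force: [-0.6, -0.3, -0.3]
finger_gap: -0.001
finger_force: 0.0
```

```bash
python3 -c "
from station import arm
print(arm.finish_job())"
```

```text
the job is handed in; nothing more can be done
None
```

I pointed at the hammer head, the steel block and the 45 mm black lid in that order, each for over 2 s with the tips about 2.5 cm above, felt no contact, and handed the job in at 16 s with the fingertips about 17 cm above the pot (no verdict was returned).

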